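# Feel open the dial padlock on the blade case and hold it up unhooked

## Robot

A 6-joint arm with a two-finger parallel gripper is mounted at the origin on the work surface. World frame = base frame: x ahead of the robot, y to its left, z up, the work surface at z = 0. Lengths are in m, angles in rad, forces in N, time in s.
With the tool pointing down it reaches from about 0.375 to 0.825 m from the base axis. Payload 5.5 kg.
Tool frame: the origin (TCP) lies on the front face of the gripper's body, between the roots of the fingers; the fingertips stand 73 mm ahead of it and the grasp point (between the pads) lies 54 mm ahead of it; z points along the fingers, y is the line along which they close (so a half turn about z gives the same grasp; the last joint's range is limited). The gripper opens to 85 mm and grips with 20 to 120 N. Pads are 22 mm wide; open, the fingers measure 114 mm over their backs; the gripper's body (76 mm by 85 mm) begins 54 mm behind the grasp point. The pads swing forward as they close: fully open they stand 13 mm farther back than shut.
Start: joints at [-1.333, 0.314, -0.047, 1.21, 0, 1.571], TCP at [0.141, -0.583, 0.304] pointing down, gripper open.
Joint ranges: [-2.67, 2.67], [-0.69, 1.73], [-1.03, 1.25], [-2.08, 2.16], [-1.42, 1.45], [-3.14, 3.14]. Speed limits (rad/s): [2.39, 2.39, 3.01, 3.14, 3.14, 3.14].

## Interface

Orientations are given as a rotation vector (axis times angle).
In Python, from station import observe, snapshot, camera_model, hand_in gives the robot as it stands. The module is installed in compiled form; this text tells all that it offers.
- The arm moves only by the shell command python3 -m jog 'ROWS' [OPENING] [FORCE]. ROWS is JSON, a list of rows, each an object of numbers: "tx", "ty", "tz": the shift along the tool's x, y, z in cm; "rx", "ry", "rz": the turn, a rotation vector about the tool's x, y, z in rad. In form: [{"tx": .., "ty": .., "tz": .., "rx": .., "ry": .., "rz": ..}, ...]. A call has 1 to 8 rows; each row is the pose to reach, as a shift and turn from the pose commanded when the call began, along the tool's axes at that moment; what a row does not reach only later rows make up. A row lasts 1/12 s, in which the tool goes at most 41.7 mm and 7.16 degrees, less where a joint would pass 70% of its speed; a pose out of reach is approached as far as the arm can. A call with a gripper value outside its range is refused whole. OPENING is the closure in counts, from 0 (fully open) to 255 (shut), set as the call begins (- or left out, the last holds). The fingers move at their own pace and stop on an object; FORCE is the grip in N (left out, the last holds). Time passes only in rows, so rows that repeat a pose let the fingers close. It gives the time, the measured TCP pose, the force, the opening and the grip force at its end, in the units of the state.
- observe(): the state, without advancing time (a new reading comes with each control period).
- snapshot(name): name is "scene" or "top" or "wrist"; returns the picture (400x640x3 uint8, red, green, blue); there is no depth.
- camera_model(name): a dict with "fx", "fy", "cx", "cy" (pixels), "eye" and "orientation" of the camera in the world. Camera axes: x right, y up, looking along -z (the intrinsics and any distortion apply to the point x, -y, -z); pixel columns grow to the right and rows downward; lengths in m; the calibration is good to about 2 mm. The wrist camera is an equidistant fisheye: a pixel r from the principal point sees the ray r / f radians off the axis. A picture is of the moment at which its call begins: read the wrist's pose just before it. camera_model takes no time and is no camera call; for the wrist camera it gives the pose at the moment of the call.
- hand_in(): hands the job in; it is judged then, once.
The state is a dict: "time_s": time; "q": joint angles; "joint_vel": joint speeds; "joint_efforts": joint torques, N m; "position": TCP position; "orientation": TCP orientation; "ft_force": force on the tool from outside, world axes, zero at the start; "wrist_torque": the same for the moment, N m; "grip_width": finger opening in m; "grip_force": force on a finger pad.
Only numpy, scipy, OpenCV 4.12 (cv2) and the standard library are available. Lean on these libraries where they do the work, as an engineer would, in place of code of your own. Each camera call takes 0.05 s, during which the arm holds its last target. There are 200 camera calls.

## Task

On the dial padlock of the model desk's steel blade case all but the last number is already set, and that one is forgotten: turn its dial clockwise (seen from above), feeling the clicks, until the dial stops dead and the shackle springs out a little. Then take the lock by its body, pull it back against the staple so that the shackle is drawn fully open, unhook it from the staple, and finish while still holding the lock up in the gripper, roughly level with its dial upward and its shackle still open, at least 10 cm above where it lay and touching nothing else. Leave the paint jar, the model figure and the brush where they are.

Things in the scene. Friction and masses are not known exactly. Their poses are not given: they have to be found in the camera images.
- case: Grey steel case, fixed, 260 (x) x 360 (y) x 85 mm. Origin: centre of its underside; z up. The -x half of its top is a fixed deck 85 mm high, the +x half the lid (88 mm), which stays shut. A flat steel hasp strap reaches from the lid over the staple's foot; strap and its hinge rise at most 9 mm above the deck. The padlock lies on the deck, on the staple's -x side.
- cradle (a point): On the case: top of the padlock's rubber rest (66 x 55 mm, 5 mm above the deck), where the centre of the lock's underside lies at the start (to 2 mm). 43 mm from post towards -x; case's axes. Two steel lips along x, at y = +-27.5 to 30 mm, stand 4 mm higher than the rest and keep the lock's body from turning.
- post (a point): On the case (case's axes): the staple post inside the closed shackle, at the height of the lying shackle's centre line (18 mm above the deck). The staple is a 6 mm bar bent to an upside-down U: this post, a second one 22 mm towards -y (16 mm clear between) and a top bar from 33 to 39 mm above the deck, 11 mm above the lying shackle.
- lock: Dial padlock lying on its back, 0.3 to 0.5 kg: dark steel body 62 (x) x 52 (y) x 26 mm (z). Origin: centre of the underside; +x to the shackle end (the case's +x at the start), z up through the dial. The body's sides, 52 mm apart across y, are the place to hold it; the cradle's lips cover their lowest 4 mm, so lift 8 mm before moving it sideways.
- foot (a point): On the shackle: end of its free leg (axes of the lock). Shackle: 7 mm bar, 13 mm above the lock's underside, legs at the lock's y = +11 (captive, outside the staple) and -11 (free, between the posts). The foot sits 6 mm deep in the +x end face when locked; fully drawn it is 14 mm out of it: the gap through which the 6 mm post leaves.
- arch (a point): On the shackle: inside of its arch, at y = 0. 19.5 mm beyond the lock's +x end face when locked (the post is then 12 mm from the face), 39.5 mm when fully drawn. To unhook the drawn lock: from lifted 8 mm, push it towards +x until the post is 7 mm (+-4) from the end face, in the gap, slide the lock 25 mm towards its own +y, then lift.
- dial_mid (a point): Mid-height of the dial's grip, on its axis, 36 mm above the middle of the lock's underside; axes of the lock's body (it does not turn with the dial). The dial is a black fluted cylinder 36 mm in diameter, 29 to 45 mm above the lock's underside, on a thin skirt 41 mm wide (27 to 29 mm).
- dial_top (a point): Centre of the dial's top face, 45 mm above the lock's underside; axes of the lock's body. The dial clicks every 30 degrees, taking 0.1 to 0.2 N m. The gate is unmarked, 70 to 225 degrees clockwise of the start: there the dial stops dead and is locked both ways while the shackle is out.
- shackle (a joint): How far the shackle is out of the lock's body, m: 0 to 0.002 while locked (it moves 1.5 mm with each click), about 0.008 when it has sprung out at the gate, 0.020 fully drawn. Drawing it from 0.008 to 0.020 takes up to 8 N; it has friction and stays where it is left.
- jar: Bystander: paint jar 38 mm in diameter, 50 mm high, with a white cap, standing on the lid. Origin: centre of its underside.
- figure: Bystander: white and grey model figure about 115 mm high on a round black stand of 68 mm, standing on the table at the case's +y side. Origin: centre of its underside.
- brush: Bystander: brush with a wooden handle, 160 mm long, lying on the table at the case's -y side. Origin: centre of its underside.
There are look-alikes about, which are no part of the job. What is shaped like the lock but blue, green or red is not meant.

How it is judged:
By the outcome, as a careful person would: the job done as asked, in the order asked, and still so for the second after the job is handed in, while the arm keeps its last pose, push and grip.
It also fails if it takes over 67 s, if anything falls off the work surface, if the arm or the gripper's body presses on something with over 40 N, if the wrist force passes 120 N, or if a joint passes its speed limit or range.

## Working session

There is one attempt and no reset: what is moved stays moved. The work goes in short steps, Python scripts to look and compute and a shell command to move; the robot and the scene stay as the last step left them, time stands still between calls to the robot, and variables do not carry over. Pictures are saved under pics/ and viewed, at most 10 in all, crops included, and the job is handed in when it is done.

```bash
mkdir -p pics
cat > h.py <<'E'
import numpy as np, cv2
from scipy.spatial.transform import Rotation as R
from station import observe, snapshot, camera_model
def save(n,f,crop=None,s=1):
    im=snapshot(n)[:,:,::-1]
    if crop: a,b,c,d=crop; im=im[b:d,a:c]
    if s!=1: im=cv2.resize(im,None,fx=s,fy=s,interpolation=cv2.INTER_CUBIC)
    cv2.imwrite('pics/'+f,im)
def ori(o):
    o=np.array(o); return R.from_matrix(o) if o.shape==(3,3) else (R.from_rotvec(o) if o.size==3 else R.from_quat(o))
def ray(m,u,v,fish=False):
    x=(u-m['cx'])/m['fx'];y=(v-m['cy'])/m['fy']
    if fish:
        r=np.hypot(x,y);k=np.sin(r)/r if r>1e-9 else 1;d=[x*k,-y*k,-np.cos(r)]
    else: d=[x,-y,-1]
    return np.array(m['eye']),ori(m['orientation']).apply(d)
def hit(m,u,v,z,fish=False):
    e,d=ray(m,u,v,fish); return e+d*(z-e[2])/d[2]
def proj(m,p,fish=False):
    c=ori(m['orientation']).inv().apply(np.array(p)-m['eye']);x,y,z=c[0],-c[1],-c[2]
    if fish:
        r=np.hypot(x,y);t=np.arctan2(r,z);x,y=x/r*t,y/r*t
    else: x,y=x/z,y/z
    return m['cx']+m['fx']*x,m['cy']+m['fy']*y
E
python3 - <<'E'
from h import *
for n in('scene','top'): print(n,camera_model(n))
print(camera_model('wrist'))
a=[cv2.resize(snapshot(n)[:,:,::-1],(480,300),interpolation=cv2.INTER_AREA) for n in('scene','wrist')]
save('top','top.png'); 
cv2.imwrite('pics/sw.png',np.vstack(a))
print(observe())
E
```

```text
scene {'fx': 373.9573479905034, 'fy': 373.9573479905034, 'cx': 321.7026246319968, 'cy': 201.22581971079268, 'eye': array([ 1.1471097 , -0.23457496,  0.64702141]), 'orientation': array([0.78873684, 0.51185282, 1.046041  ])}
top {'fx': 485.0221497868667, 'fy': 485.0221497868667, 'cx': 314.8535500235885, 'cy': 197.87682020212634, 'eye': array([0.36335945, 0.05230908, 1.44078965]), 'orientation': array([ 0.13920663, -0.10093614, -1.57899917])}
{'fx': 309.70691628693146, 'fy': 309.70691628693146, 'cx': 313.9946846828905, 'cy': 199.4960096226835, 'eye': array([ 0.21041062, -0.56710188,  0.37297608]), 'orientation': array([-0.23739097,  0.18809029, -1.32254225])}
{'time_s': 0.15, 'q': array([-1.33297148e+00,  3.14118933e-01, -4.78315229e-02,  1.21019411e+00,
        1.71128095e-05,  1.57080023e+00]), 'joint_vel': array([ 1.67216476e-03, -3.18943106e-03,  4.89897656e-03,  1.03763296e-03,
        7.96644508e-05, -2.76838774e-04]), 'joint_efforts': array([ 1.85794502e-04, -5.40041506e+01,  3.40061259e+01,  1.32301365e-02,
       -3.83426266e-05,  1.08377461e-05]), 'position': array([ 0.14127836, -0.58278268,  0.30320721]), 'orientation': array([-3.11807694e+00, -3.72529452e-01,  2.24458289e-04]), 'ft_force': array([-0.64917789,  0.09476391,  0.30216992]), 'wrist_torque': array([ 0.03207456, -0.01684341, -0.02395175]), 'grip_force': 0.0, 'grip_width': 0.08494010466027124}
```

View pics/top.png

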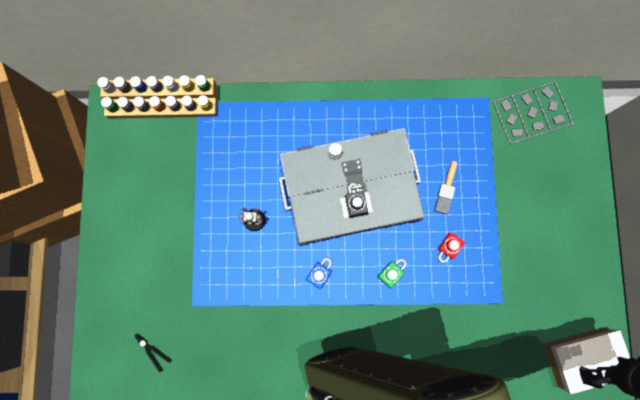

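View pics/sw.png

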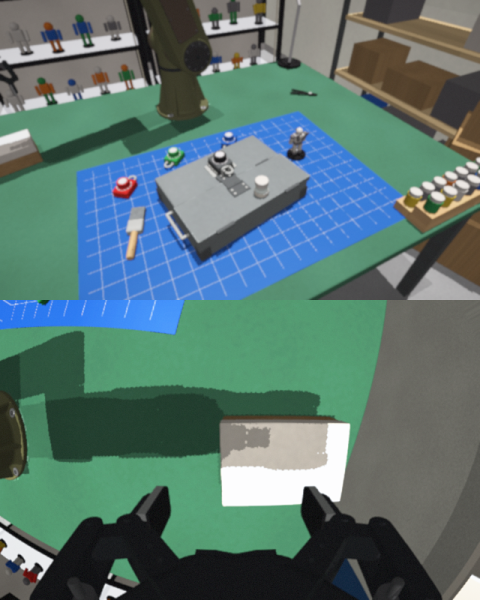

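Top view: the dark lock with dial is at about (357,203) on the case's deck, hooked to the staple at (354,186), with the jar at (335,150), the figure at (253,218) and the brush at (447,188). The look-alikes are blue (319,274), green (392,274) and red (453,245). They are coloured and lie on the mat, so the dark one on the case is meant. I'll confirm it with a crop.

Run:
```python
from h import *
save('top','crop.png',(270,120,430,250),5)
m=camera_model('top')
c=[hit(m,u,v,z)[:2] for u,v,z in((281,152,.088),(406,130,.088),(422,220,.085),(299,241,.085))]
print(np.round(c,3)); C=np.mean(c,0)
for a,b in((1,0),(2,3)):
    d=c[b]-c[a]; print('y-dir yaw',np.degrees(np.arctan2(-d[0],d[1])),np.hypot(*d))
print(C,'dial',hit(m,357,202,.135))
```

```text
[[ 0.706  0.18 ]
 [ 0.765 -0.179]
 [ 0.506 -0.214]
 [ 0.451  0.13 ]]
y-dir yaw 9.331862043347943 0.3643406924397848
y-dir yaw 9.021425823533326 0.3485930677252647
[ 0.60702292 -0.0209653 ] dial [ 0.55161098 -0.03118808  0.135     ]
```

View pics/crop.png

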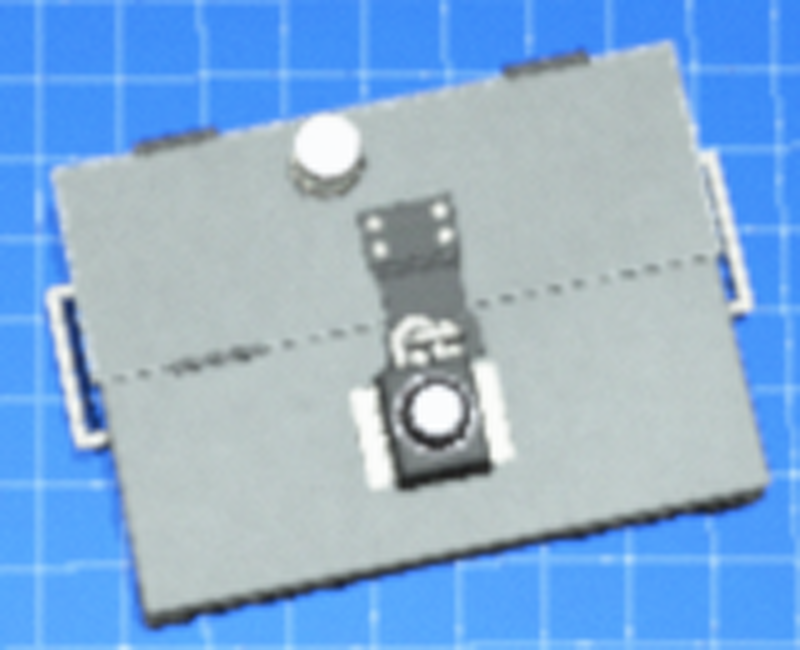

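The crop confirms it: a dark body with a white-topped black dial at (357.4,201.6), lying on the deck in its rest with the shackle round the staple towards the lid.

```bash
A='{"tx":17.6,"ty":-14.7}'
python3 -m jog '[{"tx":3.5,"ty":-2.9},{"tx":7,"ty":-5.9},{"tx":10.5,"ty":-8.8},{"tx":14,"ty":-11.7},{"tx":17.6,"ty":-14.7}]' 0 40
python3 -m jog '[{"tx":3.5,"ty":-2.9},{"tx":7,"ty":-5.9},{"tx":10.5,"ty":-8.8},{"tx":14,"ty":-11.7},{"tx":17.6,"ty":-14.7}]'
python3 -m jog '[{"tx":3.5,"ty":-2.9},{"tx":7,"ty":-5.9},{"tx":10.5,"ty":-8.8},{"tx":14,"ty":-11.7},{"tx":17.6,"ty":-14.7},{"tx":17.6,"ty":-14.7},{"tx":17.6,"ty":-14.7}]'
python3 - <<'E'
from h import *
o=observe();print(o['q'],o['position'],o['orientation'],o['time_s'])
m=camera_model('wrist');print(m['eye'],proj(m,(.551,-.031,.135),1))
save('wrist','w1.png')
E
```

```text
[-1.33299474e+00  3.13987539e-01 -4.76946512e-02  1.21018231e+00
  3.84657350e-05  1.57079598e+00] [ 0.14128599 -0.58284995  0.30334603] [-3.11835410e+00 -3.72532494e-01  1.38988481e-04] 0.2
[ 0.21044238 -0.567233    0.37329798] (np.float64(25.335684576417464), np.float64(-132.13592759126348))$[0]: bad value
$[0]: bad value
$[0]: bad value
```

View pics/w1.png

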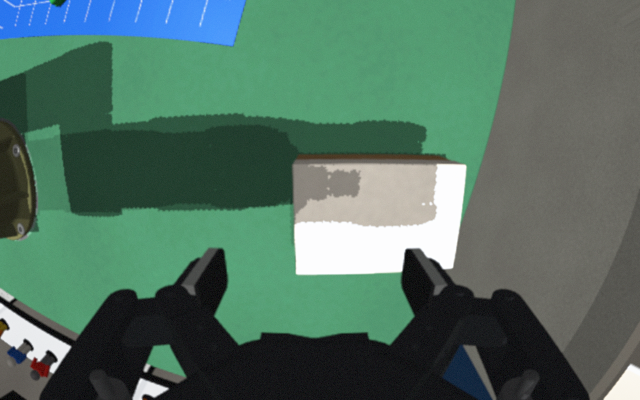

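The moves were refused because every row needs all six keys, so the picture only shows the start pose (white box at (375,215)).

```bash
python3 -m jog '[{"tx":3.5,"ty":-2.9,"tz":0,"rx":0,"ry":0,"rz":0},{"tx":7,"ty":-5.9,"tz":0,"rx":0,"ry":0,"rz":0},{"tx":10.5,"ty":-8.8,"tz":0,"rx":0,"ry":0,"rz":0},{"tx":14,"ty":-11.7,"tz":0,"rx":0,"ry":0,"rz":0},{"tx":17.6,"ty":-14.7,"tz":0,"rx":0,"ry":0,"rz":0}]' 0 40 &&
python3 -m jog '[{"tx":3.5,"ty":-2.9,"tz":0,"rx":0,"ry":0,"rz":0},{"tx":7,"ty":-5.9,"tz":0,"rx":0,"ry":0,"rz":0},{"tx":10.5,"ty":-8.8,"tz":0,"rx":0,"ry":0,"rz":0},{"tx":14,"ty":-11.7,"tz":0,"rx":0,"ry":0,"rz":0},{"tx":17.6,"ty":-14.7,"tz":0,"rx":0,"ry":0,"rz":0}]' &&
python3 -m jog '[{"tx":3.5,"ty":-2.9,"tz":0,"rx":0,"ry":0,"rz":0},{"tx":7,"ty":-5.9,"tz":0,"rx":0,"ry":0,"rz":0},{"tx":10.5,"ty":-8.8,"tz":0,"rx":0,"ry":0,"rz":0},{"tx":14,"ty":-11.7,"tz":0,"rx":0,"ry":0,"rz":0},{"tx":17.6,"ty":-14.7,"tz":0,"rx":0,"ry":0,"rz":0},{"tx":17.6,"ty":-14.7,"tz":0,"rx":0,"ry":0,"rz":0},{"tx":17.6,"ty":-14.7,"tz":0,"rx":0,"ry":0,"rz":0}]'
python3 - <<'E'
from h import *
o=observe();print(o['q'],o['position'],o['orientation'],o['time_s'])
m=camera_model('wrist');print(m['eye'],proj(m,(.551,-.031,.135),1))
save('wrist','w2.png')
E
```

```text
time_s: 0.67
position: [0.2658, -0.414, 0.3038]
orientation: [-3.12, -0.371, -0.0]
ft_force: [0.7, -0.7, 0.1]
grip_width: 0.0853
grip_force: 0.0
time_s: 1.08
position: [0.3899, -0.2463, 0.3041]
orientation: [3.119, 0.372, 0.001]
ft_force: [0.9, -0.4, -0.1]
grip_width: 0.0854
grip_force: 0.0
time_s: 1.67
position: [0.5278, -0.0603, 0.3036]
orientation: [-3.117, -0.38, -0.002]
ft_force: [0.2, 0.1, -0.6]
grip_width: 0.0853
grip_force: 0.0
[-1.14471873e-01  1.83918896e-01 -2.15392547e-01  1.17066147e+00
  1.41365829e-03  2.78425468e+00] [ 0.5278379  -0.06032035  0.30358892] [-3.11728421e+00 -3.80413943e-01 -1.77592395e-03] 1.6667
[ 0.5968401  -0.04437985  0.37362544] (np.float64(283.4113535704911), np.float64(165.95613623690087))
```

View pics/w2.png

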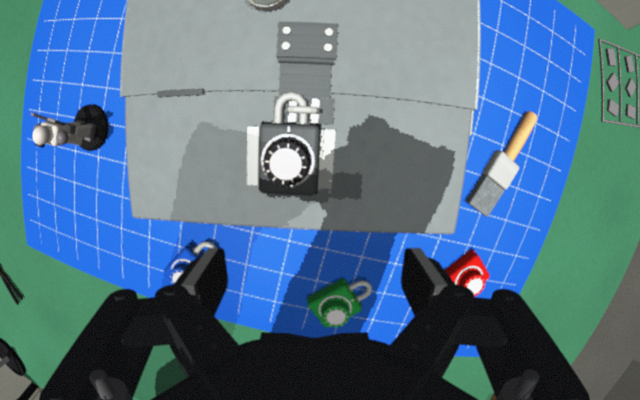

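The wrist view shows the dark lock with its dial centre near (287,163) and the shackle round the staple at (297,105). The lock is almost aligned with the tool.

```bash
python3 - <<'E'
from h import *
m=camera_model('wrist');o=observe()
im=cv2.imread('pics/w2.png')
g=cv2.cvtColor(im,6)[145:182,268:307]; M=cv2.moments((g>200).astype(np.uint8)); u,v=268+M['m10']/M['m00'],145+M['m01']/M['m00']
D=hit(m,u,v,.135,1);print(u,v,D,M['m00'])
a=hit(m,125,93,.088,1);b=hit(m,474,107,.088,1);d=a-b;print('seam yaw',np.degrees(np.arctan2(-d[0],d[1])))
a=hit(m,135,217,.085,1);b=hit(m,454,234,.085,1);d=a-b;print('deck edge yaw',np.degrees(np.arctan2(-d[0],d[1])),np.linalg.norm(d))
for p in ((260,122),(321,122),(259,190),(318,193)): print(hit(m,*p,.116,1))
w=D-o['position'];print(w,ori(o['orientation']).inv().apply(w))
E
python3 -m jog '[{"tx":0,"ty":0,"tz":0,"rx":0,"ry":0,"rz":-0.12},{"tx":0,"ty":0,"tz":0,"rx":0,"ry":0,"rz":-0.24},{"tx":0,"ty":0,"tz":0,"rx":0,"ry":0,"rz":-0.36},{"tx":0,"ty":0,"tz":0,"rx":0,"ry":0,"rz":-0.48},{"tx":0,"ty":0,"tz":0,"rx":0,"ry":0,"rz":-0.6},{"tx":0,"ty":0,"tz":0,"rx":0,"ry":0,"rz":-0.72},{"tx":0,"ty":0,"tz":0,"rx":0,"ry":0,"rz":-0.84},{"tx":0,"ty":0,"tz":0,"rx":0,"ry":0,"rz":-0.96}]' 0
python3 -m jog '[{"tx":0,"ty":0,"tz":0,"rx":0,"ry":0,"rz":-0.12},{"tx":0,"ty":0,"tz":0,"rx":0,"ry":0,"rz":-0.24},{"tx":0,"ty":0,"tz":0,"rx":0,"ry":0,"rz":-0.36},{"tx":0,"ty":0,"tz":0,"rx":0,"ry":0,"rz":-0.48},{"tx":0,"ty":0,"tz":0,"rx":0,"ry":0,"rz":-0.6},{"tx":0,"ty":0,"tz":0,"rx":0,"ry":0,"rz":-0.72},{"tx":0,"ty":0,"tz":0,"rx":0,"ry":0,"rz":-0.84},{"tx":0,"ty":0,"tz":0,"rx":0,"ry":0,"rz":-0.96}]' 
python3 -m jog '[{"tx":0,"ty":0,"tz":0,"rx":0,"ry":0,"rz":-0.12},{"tx":0,"ty":0,"tz":0,"rx":0,"ry":0,"rz":-0.24},{"tx":0,"ty":0,"tz":0,"rx":0,"ry":0,"rz":-0.36},{"tx":0,"ty":0,"tz":0,"rx":0,"ry":0,"rz":-0.48},{"tx":0,"ty":0,"tz":0,"rx":0,"ry":0,"rz":-0.6},{"tx":0,"ty":0,"tz":0,"rx":0,"ry":0,"rz":-0.72},{"tx":0,"ty":0,"tz":0,"rx":0,"ry":0,"rz":-0.84},{"tx":0,"ty":0,"tz":0,"rx":0,"ry":0,"rz":-0.96}]' 
python3 -m jog '[{"tx":0,"ty":0,"tz":0,"rx":0,"ry":0,"rz":-0.12},{"tx":0,"ty":0,"tz":0,"rx":0,"ry":0,"rz":-0.24},{"tx":0,"ty":0,"tz":0,"rx":0,"ry":0,"rz":-0.36},{"tx":0,"ty":0,"tz":0,"rx":0,"ry":0,"rz":-0.48},{"tx":0,"ty":0,"tz":0,"rx":0,"ry":0,"rz":-0.6},{"tx":0,"ty":0,"tz":0,"rx":0,"ry":0,"rz":-0.72},{"tx":0,"ty":0,"tz":0,"rx":0,"ry":0,"rz":-0.84},{"tx":0,"ty":0,"tz":0,"rx":0,"ry":0,"rz":-0.96}]' 
python3 -m jog '[{"tx":0,"ty":0,"tz":0,"rx":0,"ry":0,"rz":-0.12},{"tx":0,"ty":0,"tz":0,"rx":0,"ry":0,"rz":-0.24},{"tx":0,"ty":0,"tz":0,"rx":0,"ry":0,"rz":-0.36},{"tx":0,"ty":0,"tz":0,"rx":0,"ry":0,"rz":-0.48},{"tx":0,"ty":0,"tz":0,"rx":0,"ry":0,"rz":-0.6},{"tx":0,"ty":0,"tz":0,"rx":0,"ry":0,"rz":-0.72},{"tx":0,"ty":0,"tz":0,"rx":0,"ry":0,"rz":-0.84},{"tx":0,"ty":0,"tz":0,"rx":0,"ry":0,"rz":-0.96}]'
python3 - <<'E'
from h import *
o=observe();print(o['q'],o['position'],o['orientation'],o['wrist_torque'])
w=np.array([.5515,-.031,.2])-o['position'];print(ori(o['orientation']).inv().apply(w))
E
```

```text
285.2068965517241 163.3805418719212 [ 0.55180226 -0.03385214  0.135     ] 812.0
seam yaw 10.894960013793309
deck edge yaw 10.859755222976375 0.3519815864365827
[ 0.57767577 -0.00439213  0.116     ]
[ 0.58921366 -0.05370078  0.116     ]
[ 0.52024572 -0.01571115  0.116     ]
[ 0.52984593 -0.0659987   0.116     ]
[ 0.02534501  0.02815277 -0.16849893] [ 0.03140767 -0.02124163  0.16849092]
time_s: 2.38
position: [0.5247, -0.0651, 0.3039]
orientation: [2.591, 1.777, -0.001]
ft_force: [0.5, -0.1, 0.2]
grip_width: 0.0855
grip_force: 0.0
time_s: 3.05
position: [0.5247, -0.0651, 0.3039]
orientation: [-1.478, -2.772, 0.001]
ft_force: [0.6, -0.4, 0.4]
grip_width: 0.085
grip_force: 0.0
time_s: 3.72
position: [0.5247, -0.0651, 0.3039]
orientation: [-0.031, -3.141, 0.001]
ft_force: [1.1, 0.3, -0.0]
grip_width: 0.0853
grip_force: 0.0
time_s: 4.38
position: [0.5247, -0.0651, 0.3039]
orientation: [1.423, -2.8, 0.0]
ft_force: [-1.0, -0.1, -0.5]
grip_width: 0.0852
grip_force: 0.0
time_s: 5.05
position: [0.5247, -0.0651, 0.3039]
orientation: [2.555, -1.826, -0.0]
ft_force: [0.1, 0.1, -0.4]
grip_width: 0.0853
grip_force: 0.0
[-1.23163460e-01  1.79925707e-01 -2.19528777e-01  1.17181358e+00
 -4.50247195e-04 -2.02363994e+00] [ 0.52468476 -0.06506793  0.30390305] [ 2.55535052e+00 -1.82644134e+00 -3.13700016e-04] [-0.00609916 -0.03860711  0.03848959]
[-0.02357267 -0.03646483  0.10387575]
```

```bash
python3 -m jog '[{"tx":-1,"ty":-1.8,"tz":1,"rx":0,"ry":0,"rz":0},{"tx":-2.1,"ty":-3.6,"tz":3,"rx":0,"ry":0,"rz":0},{"tx":-2.1,"ty":-3.6,"tz":5,"rx":0,"ry":0,"rz":0},{"tx":-2.1,"ty":-3.6,"tz":7.4,"rx":0,"ry":0,"rz":0},{"tx":-2.1,"ty":-3.6,"tz":7.4,"rx":0,"ry":0,"rz":0},{"tx":-2.1,"ty":-3.6,"tz":7.4,"rx":0,"ry":0,"rz":0},{"tx":-2.1,"ty":-3.6,"tz":7.4,"rx":0,"ry":0,"rz":0}]' 110 40
python3 - <<'E'
from h import *
o=observe();print(o['q'],o['position'],o['grip_width'])
m=camera_model('wrist');print(m['eye'],proj(m,(.5522,-.0333,.135),1),proj(m,(.5522,-.0333,.116),1))
save('wrist','w3.png')
E
```

```text
time_s: 5.63
position: [0.553, -0.0332, 0.2311]
orientation: [-2.551, 1.834, -0.001]
ft_force: [0.2, -0.0, 0.6]
grip_width: 0.0486
grip_force: 0.0
[-5.99153718e-02  2.67222509e-01 -2.79364768e-01  1.02347770e+00
 -1.79199717e-04 -1.95502515e+00] [ 0.55298756 -0.03321853  0.23105336] 0.04863303961275672
[ 0.57618546 -0.10069678  0.30102471] (np.float64(316.03578194992747), np.float64(238.89477650565385)) (np.float64(315.8515727315748), np.float64(227.1551139400312))
```

View pics/w3.png

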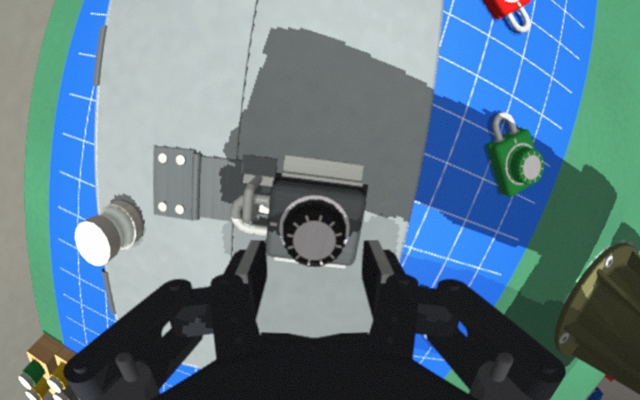

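The dial's top centre is at (314,240) against a predicted (316,239), so it is centred between the pads. I'll descend and grip it.

```bash
python3 -m jog '[{"tx":0,"ty":0,"tz":1,"rx":0,"ry":0,"rz":0},{"tx":0,"ty":0,"tz":2,"rx":0,"ry":0,"rz":0},{"tx":0,"ty":0,"tz":2.7,"rx":0,"ry":0,"rz":0},{"tx":0,"ty":0,"tz":3.1,"rx":0,"ry":0,"rz":0},{"tx":0,"ty":0,"tz":3.2,"rx":0,"ry":0,"rz":0},{"tx":0,"ty":0,"tz":3.2,"rx":0,"ry":0,"rz":0}]' 115 40
python3 -m jog '[{"tx":0,"ty":0,"tz":0,"rx":0,"ry":0,"rz":0},{"tx":0,"ty":0,"tz":0,"rx":0,"ry":0,"rz":0},{"tx":0,"ty":0,"tz":0,"rx":0,"ry":0,"rz":0},{"tx":0,"ty":0,"tz":0,"rx":0,"ry":0,"rz":0},{"tx":0,"ty":0,"tz":0,"rx":0,"ry":0,"rz":0},{"tx":0,"ty":0,"tz":0,"rx":0,"ry":0,"rz":0}]' 200 40
python3 -c "
from h import *
o=observe();print(o['q'],o['wrist_torque'])"
```

```text
time_s: 6.18
position: [0.5526, -0.0324, 0.1973]
orientation: [2.551, -1.832, -0.002]
ft_force: [0.3, 0.4, 0.5]
grip_width: 0.047
grip_force: 0.0
time_s: 6.68
position: [0.5529, -0.0324, 0.1982]
orientation: [-2.552, 1.832, -0.0]
ft_force: [-2.6, -0.0, 5.4]
grip_width: 0.034
grip_force: 40.0
[-5.85856270e-02  2.92804726e-01 -3.24836532e-01  9.52970531e-01
 -3.06251686e-05 -1.95481073e+00] [-0.0322038   0.71601382 -0.00149552]
```

```bash
cat > st.py <<'E'
from h import *
o=observe();print('q6 %.3f tq'%o['q'][5],o['wrist_torque'].round(3),'F',o['ft_force'].round(1))
E
python3 -m jog '[{"tx":0,"ty":0,"tz":-0.1,"rx":0,"ry":0,"rz":0.09},{"tx":0,"ty":0,"tz":-0.1,"rx":0,"ry":0,"rz":0.18},{"tx":0,"ty":0,"tz":-0.1,"rx":0,"ry":0,"rz":0.26},{"tx":0,"ty":0,"tz":-0.1,"rx":0,"ry":0,"rz":0.35}]'; python3 st.py
python3 -m jog '[{"tx":0,"ty":0,"tz":0,"rx":0,"ry":0,"rz":0.09},{"tx":0,"ty":0,"tz":0,"rx":0,"ry":0,"rz":0.18},{"tx":0,"ty":0,"tz":0,"rx":0,"ry":0,"rz":0.26},{"tx":0,"ty":0,"tz":0,"rx":0,"ry":0,"rz":0.35}]'; python3 st.py
python3 -m jog '[{"tx":0,"ty":0,"tz":0,"rx":0,"ry":0,"rz":0.09},{"tx":0,"ty":0,"tz":0,"rx":0,"ry":0,"rz":0.18},{"tx":0,"ty":0,"tz":0,"rx":0,"ry":0,"rz":0.26},{"tx":0,"ty":0,"tz":0,"rx":0,"ry":0,"rz":0.35}]'; python3 st.py
```

```text
time_s: 7.02
position: [0.5522, -0.0322, 0.1983]
orientation: [2.189, -2.252, -0.002]
ft_force: [-3.3, 0.0, 0.0]
grip_width: 0.0335
grip_force: 40.6
q6 -1.601 tq [0.188 0.702 0.223] F [-3.3  0.   0. ]
time_s: 7.35
position: [0.5518, -0.0321, 0.1984]
orientation: [1.763, -2.598, -0.003]
ft_force: [-4.3, 1.0, 3.1]
grip_width: 0.0338
grip_force: 40.8
q6 -1.251 tq [0.271 1.12  0.077] F [-4.3  1.   3.1]
time_s: 7.68
position: [0.5515, -0.0318, 0.1983]
orientation: [1.284, -2.865, -0.004]
ft_force: [-5.6, 1.6, 3.9]
grip_width: 0.0336
grip_force: 40.9
q6 -0.901 tq [ 0.411  1.248 -0.023] F [-5.6  1.6  3.9]
```

```bash
python3 -m jog '[{"tx":0,"ty":0,"tz":0,"rx":0,"ry":0,"rz":0.06},{"tx":0,"ty":0,"tz":0,"rx":0,"ry":0,"rz":0.12}]'>/dev/null; python3 st.py
python3 -m jog '[{"tx":0,"ty":0,"tz":0,"rx":0,"ry":0,"rz":0.06},{"tx":0,"ty":0,"tz":0,"rx":0,"ry":0,"rz":0.12}]'>/dev/null; python3 st.py
python3 -m jog '[{"tx":0,"ty":0,"tz":0,"rx":0,"ry":0,"rz":0.06},{"tx":0,"ty":0,"tz":0,"rx":0,"ry":0,"rz":0.12}]'>/dev/null; python3 st.py
python3 -m jog '[{"tx":0,"ty":0,"tz":0,"rx":0,"ry":0,"rz":0.06},{"tx":0,"ty":0,"tz":0,"rx":0,"ry":0,"rz":0.12}]'>/dev/null; python3 st.py
```

```text
q6 -0.782 tq [0.415 1.226 0.046] F [-4.8  1.4  3.5]
q6 -0.662 tq [0.369 1.333 0.012] F [-5.7  1.3  3.9]
q6 -0.542 tq [0.467 1.389 0.124] F [-5.6  1.8  4.9]
q6 -0.422 tq [0.571 1.425 0.052] F [-6.2  1.9  4.7]
```

```bash
python3 -m jog '[{"tx":0,"ty":0,"tz":0,"rx":0,"ry":0,"rz":0.06},{"tx":0,"ty":0,"tz":0,"rx":0,"ry":0,"rz":0.12}]'>/dev/null; python3 st.py
python3 -m jog '[{"tx":0,"ty":0,"tz":0,"rx":0,"ry":0,"rz":0.06},{"tx":0,"ty":0,"tz":0,"rx":0,"ry":0,"rz":0.12}]'>/dev/null; python3 st.py
python3 -m jog '[{"tx":0,"ty":0,"tz":0,"rx":0,"ry":0,"rz":0.06},{"tx":0,"ty":0,"tz":0,"rx":0,"ry":0,"rz":0.12}]'>/dev/null; python3 st.py
python3 -m jog '[{"tx":0,"ty":0,"tz":0,"rx":0,"ry":0,"rz":0.06},{"tx":0,"ty":0,"tz":0,"rx":0,"ry":0,"rz":0.12}]'>/dev/null; python3 st.py
```

```text
q6 -0.302 tq [0.754 1.402 0.283] F [-6.8  2.9  3.9]
q6 -0.183 tq [0.805 1.46  0.562] F [-6.   2.3  5.1]
q6 -0.064 tq [0.821 1.503 0.945] F [-7.1  2.5  4.9]
q6 0.056 tq [0.256 0.577 1.057] F [-3.2  0.7 -0.3]
```

```bash
python3 -m jog '[{"tx":0,"ty":0,"tz":0,"rx":0,"ry":0,"rz":0.06},{"tx":0,"ty":0,"tz":0,"rx":0,"ry":0,"rz":0.12}]'>/dev/null; python3 st.py
python3 -m jog '[{"tx":0,"ty":0,"tz":0,"rx":0,"ry":0,"rz":0.06},{"tx":0,"ty":0,"tz":0,"rx":0,"ry":0,"rz":0.12}]'>/dev/null; python3 st.py
```

```text
q6 0.176 tq [-0.088 -0.249  1.119] F [ 0.1 -0.2 -3.6]
q6 0.296 tq [-0.569 -1.271  0.993] F [ 5.7 -3.8 -9. ]
```

The torque climbed to about 1 N m from q6 ≈ -0.35, which is about 90°, or 3 clicks. That is the dead stop. I'll relax the twist, release, rise and look.

```bash
python3 -m jog '[{"tx":0,"ty":0,"tz":0,"rx":0,"ry":0,"rz":-0.06},{"tx":0,"ty":0,"tz":0,"rx":0,"ry":0,"rz":-0.12}]'>/dev/null; python3 st.py
python3 -m jog '[{"tx":0,"ty":0,"tz":0,"rx":0,"ry":0,"rz":-0.06},{"tx":0,"ty":0,"tz":0,"rx":0,"ry":0,"rz":-0.12}]'>/dev/null; python3 st.py
python3 -m jog '[{"tx":0,"ty":0,"tz":0,"rx":0,"ry":0,"rz":0},{"tx":0,"ty":0,"tz":0,"rx":0,"ry":0,"rz":0},{"tx":0,"ty":0,"tz":0,"rx":0,"ry":0,"rz":0},{"tx":0,"ty":0,"tz":-1,"rx":0,"ry":0,"rz":0},{"tx":0,"ty":0,"tz":-3,"rx":0,"ry":0,"rz":0},{"tx":0,"ty":0,"tz":-6,"rx":0,"ry":0,"rz":0},{"tx":0,"ty":0,"tz":-6,"rx":0,"ry":0,"rz":0},{"tx":0,"ty":0,"tz":-6,"rx":0,"ry":0,"rz":0}]' 115 40; python3 st.py
python3 - <<'E'
from h import *
o=observe();print(o['q'],o['position'])
m=camera_model('wrist');print(m['eye'],proj(m,(.5522,-.0333,.135),1))
save('wrist','w4.png')
np.save('w4m.npy',m,allow_pickle=True)
E
```

```text
q6 0.172 tq [ 0.246 -1.198  0.309] F [ 4.4  1.3 -6.2]
q6 0.052 tq [ 0.208 -0.368  0.082] F [ 1.4  1.  -4. ]
time_s: 10.35
position: [0.5544, -0.0326, 0.2616]
orientation: [0.18, 3.132, -0.0]
ft_force: [-0.1, 0.9, -0.5]
grip_width: 0.0468
grip_force: 0.0
q6 0.056 tq [ 0.065 -0.002  0.014] F [-0.1  0.9 -0.5]
[-5.86989359e-02  2.47046347e-01 -2.33375916e-01  1.08563758e+00
 -7.16670923e-05  5.58368142e-02] [ 0.55435994 -0.03259631  0.26159676]
[ 0.48507997 -0.02538528  0.33119941] (np.float64(313.75694260439377), np.float64(213.99619555315098))
```

View pics/w4.png

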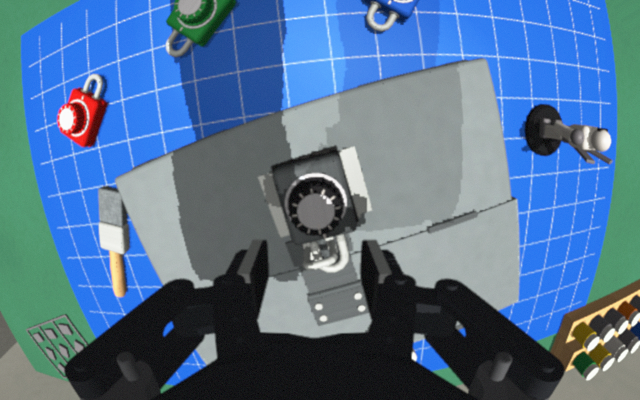

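The wrist view now has the dial at (316,209), the body still in its cradle and the shackle arch tip near (333,268). I'll compare that with the predicted closed and sprung tip positions.

Run:
```python
from h import *
m=np.load('w4m.npy',allow_pickle=True).item()
D=hit(m,316.5,208.5,.135,1);print('dial',D)
cor=[hit(m,u,v,.116,1) for u,v in((272,164),(339,148),(358,222))];print(np.round(cor,4))
d=cor[1]-cor[0];print('yaw',np.degrees(np.arctan2(-(d[0]),d[1])))
d=cor[2]-cor[1];print('yaw',np.degrees(np.arctan2(d[1],d[0])))
a=np.radians(10.8);X=np.array([np.cos(a),np.sin(a),0]);Y=np.array([-X[1],X[0],0])
B=np.array([D[0],D[1],.103])
for n,e in(('closed',26.5),('sprung',34.5),('drawn',46.5)): print(n,[np.round(proj(m,B+X*(31+e)/1000,1),0),np.round(proj(m,B+X*(31+e-8)/1000+Y*.011,1))])
im=cv2.imread('pics/w4.png')[190:310,250:400];cv2.imwrite('pics/w4c.png',cv2.resize(im,None,fx=5,fy=5,interpolation=2))
```

```text
dial [ 0.54856004 -0.03104547  0.135     ]
[[ 0.5183 -0.0592  0.116 ]
 [ 0.5125 -0.0111  0.116 ]
 [ 0.5688 -0.002   0.116 ]]
yaw 6.945200576681301
yaw 9.136648737077765
closed [array([337., 260.]), array([347., 248.])]
sprung [array([339., 268.]), array([350., 256.])]
drawn [array([343., 279.]), array([353., 268.])]
```

View pics/w4c.png

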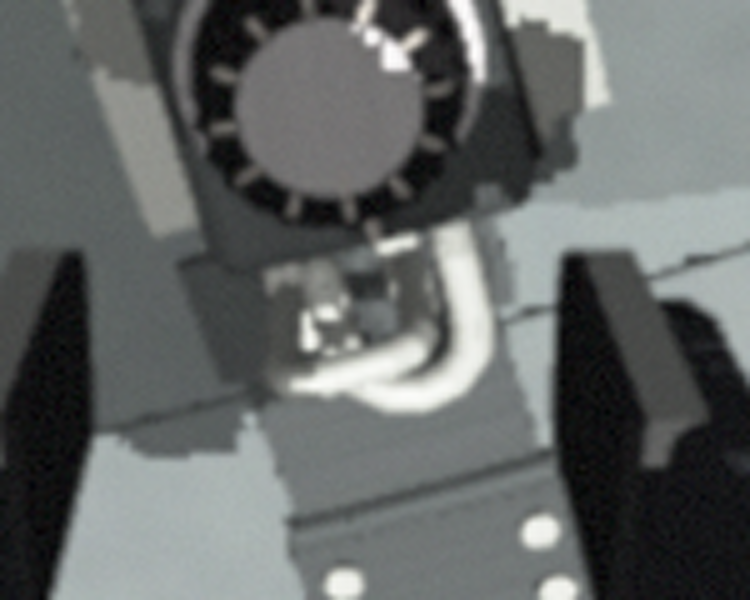

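The arch tip is at about (332,271). The prediction was 260 rows closed and 268 sprung, so the shackle has sprung out. I'll align over the body and take it by its sides.

```bash
python3 -m jog '[{"tx":0.2,"ty":0,"tz":0,"rx":0,"ry":0,"rz":-0.1},{"tx":0.4,"ty":0,"tz":0,"rx":0,"ry":0,"rz":-0.2},{"tx":0.4,"ty":0.05,"tz":0,"rx":0,"ry":0,"rz":-0.29},{"tx":0.4,"ty":0.05,"tz":2,"rx":0,"ry":0,"rz":-0.29},{"tx":0.4,"ty":0.05,"tz":4,"rx":0,"ry":0,"rz":-0.29},{"tx":0.4,"ty":0.05,"tz":5,"rx":0,"ry":0,"rz":-0.29},{"tx":0.4,"ty":0.05,"tz":5,"rx":0,"ry":0,"rz":-0.29},{"tx":0.4,"ty":0.05,"tz":5,"rx":0,"ry":0,"rz":-0.29}]' 52 40
python3 -m jog '[{"tx":0,"ty":0,"tz":1,"rx":0,"ry":0,"rz":0},{"tx":0,"ty":0,"tz":2,"rx":0,"ry":0,"rz":0},{"tx":0,"ty":0,"tz":3,"rx":0,"ry":0,"rz":0},{"tx":0,"ty":0,"tz":3.7,"rx":0,"ry":0,"rz":0},{"tx":0,"ty":0,"tz":3.8,"rx":0,"ry":0,"rz":0},{"tx":0,"ty":0,"tz":3.8,"rx":0,"ry":0,"rz":0}]'
python3 st.py
python3 -m jog '[{"tx":0,"ty":0,"tz":0,"rx":0,"ry":0,"rz":0},{"tx":0,"ty":0,"tz":0,"rx":0,"ry":0,"rz":0},{"tx":0,"ty":0,"tz":0,"rx":0,"ry":0,"rz":0},{"tx":0,"ty":0,"tz":0,"rx":0,"ry":0,"rz":0},{"tx":0,"ty":0,"tz":0,"rx":0,"ry":0,"rz":0},{"tx":0,"ty":0,"tz":0,"rx":0,"ry":0,"rz":0}]' 200 40
python3 st.py
```

```text
time_s: 11.07
position: [0.5483, -0.0314, 0.2082]
orientation: [0.276, -3.127, -0.001]
ft_force: [0.2, -0.2, 0.4]
grip_width: 0.0683
grip_force: 0.0
time_s: 11.57
position: [0.5485, -0.0314, 0.1701]
orientation: [0.276, -3.128, -0.0]
ft_force: [0.7, -0.5, -0.9]
grip_width: 0.0683
grip_force: 0.0
q6 -0.233 tq [-0.021 -0.042  0.016] F [ 0.7 -0.5 -0.9]
time_s: 12.07
position: [0.5493, -0.0313, 0.1716]
orientation: [-0.276, 3.128, 0.001]
ft_force: [-1.6, 1.1, 4.7]
grip_width: 0.0512
grip_force: 42.9
q6 -0.233 tq [0.542 0.447 0.019] F [-1.6  1.1  4.7]
```

```bash
python3 -m jog '[{"tx":0,"ty":0,"tz":-0.1,"rx":0,"ry":0,"rz":0},{"tx":0,"ty":0,"tz":-0.2,"rx":0,"ry":0,"rz":0},{"tx":0,"ty":0,"tz":-0.3,"rx":0,"ry":0,"rz":0},{"tx":0,"ty":0,"tz":-0.3,"rx":0,"ry":0,"rz":0}]' 220 70; python3 st.py
python3 -m jog '[{"tx":0.2,"ty":0,"tz":0,"rx":0,"ry":0,"rz":0},{"tx":0.4,"ty":0,"tz":0,"rx":0,"ry":0,"rz":0},{"tx":0.6,"ty":0,"tz":0,"rx":0,"ry":0,"rz":0},{"tx":0.8,"ty":0,"tz":0,"rx":0,"ry":0,"rz":0}]'|head -2; python3 st.py
python3 -m jog '[{"tx":0.2,"ty":0,"tz":0,"rx":0,"ry":0,"rz":0},{"tx":0.4,"ty":0,"tz":0,"rx":0,"ry":0,"rz":0},{"tx":0.4,"ty":0,"tz":0,"rx":0,"ry":0,"rz":0}]' |head -2; python3 st.py
python3 -m jog '[{"tx":0.2,"ty":0,"tz":0,"rx":0,"ry":0,"rz":0},{"tx":0.4,"ty":0,"tz":0,"rx":0,"ry":0,"rz":0},{"tx":0.4,"ty":0,"tz":0,"rx":0,"ry":0,"rz":0}]' |head -2; python3 st.py
```

```text
time_s: 12.4
position: [0.5484, -0.0315, 0.1733]
orientation: [0.276, -3.128, -0.0]
ft_force: [-1.8, 1.5, -6.0]
grip_width: 0.0504
grip_force: 72.9
q6 -0.233 tq [0.2   0.082 0.015] F [-1.8  1.5 -6. ]
time_s: 12.73
position: [0.5409, -0.0329, 0.1738]
q6 -0.237 tq [ 0.254 -0.15   0.039] F [ 1.4  0.2 -4.5]
time_s: 12.98
position: [0.537, -0.0336, 0.174]
q6 -0.239 tq [ 0.348 -0.192  0.091] F [ 0.6  1.8 -4.9]
time_s: 13.23
position: [0.5333, -0.0343, 0.1741]
q6 -0.241 tq [ 0.431 -0.45   0.098] F [ 2.6  1.1 -4.2]
```

```bash
python3 -m jog '[{"tx":0.2,"ty":0,"tz":0,"rx":0,"ry":0,"rz":0},{"tx":0.4,"ty":0,"tz":0,"rx":0,"ry":0,"rz":0},{"tx":0.4,"ty":0,"tz":0,"rx":0,"ry":0,"rz":0}]' |head -2; python3 st.py
python3 -m jog '[{"tx":0.2,"ty":0,"tz":0,"rx":0,"ry":0,"rz":0},{"tx":0.4,"ty":0,"tz":0,"rx":0,"ry":0,"rz":0},{"tx":0.4,"ty":0,"tz":0,"rx":0,"ry":0,"rz":0}]' |head -2; python3 st.py
python3 -m jog '[{"tx":0.1,"ty":0,"tz":0,"rx":0,"ry":0,"rz":0},{"tx":0.2,"ty":0,"tz":0,"rx":0,"ry":0,"rz":0},{"tx":0.2,"ty":0,"tz":0,"rx":0,"ry":0,"rz":0}]' |head -2; python3 st.py
```

```text
time_s: 13.48
position: [0.5298, -0.0348, 0.1742]
q6 -0.242 tq [ 0.559 -0.732  0.105] F [ 3.4  2.  -6.5]
time_s: 13.73
position: [0.5279, -0.0352, 0.1748]
q6 -0.244 tq [ 0.867 -1.929  0.139] F [10.5  3.4 -7.7]
time_s: 13.98
position: [0.5275, -0.0353, 0.1751]
q6 -0.245 tq [ 1.088 -2.699  0.183] F [ 14.8   5.4 -10.8]
```

```bash
python3 -m jog '[{"tx":0.1,"ty":0,"tz":0,"rx":0,"ry":0,"rz":0},{"tx":0.2,"ty":0,"tz":0,"rx":0,"ry":0,"rz":0},{"tx":0.3,"ty":0,"tz":0,"rx":0,"ry":0,"rz":0},{"tx":0.3,"ty":0,"tz":0,"rx":0,"ry":0,"rz":0}]' |head -2; python3 st.py
python3 - <<'E'
from h import *
m=camera_model('wrist');np.save('w5m.npy',m,allow_pickle=True)
im=snapshot('wrist')[:,:,::-1];cv2.imwrite('pics/w5.png',im)
a=im[170:330,220:420]
cv2.imwrite('pics/w5c.png',cv2.resize(a,None,fx=3.7,fy=3.7,interpolation=2))
o=observe();p=o['position'];a=np.radians(9.8);X=np.array([np.cos(a),np.sin(a),0]);Y=np.array([-X[1],X[0],0])
B=np.array([p[0],p[1],p[2]-.0836+.013])
for e in (34.5,40,46.5): print(e,np.round(proj(m,B+X*(31+e)/1000,1),0))
print('face',np.round(proj(m,B+X*.031,1)))
E
```

```text
time_s: 14.32
position: [0.5269, -0.0354, 0.1758]
q6 -0.247 tq [ 1.396 -4.021  0.202] F [ 21.5   6.8 -14.4]
34.5 [315. 348.]
40 [315. 354.]
46.5 [315. 361.]
face [315. 303.]
```

View pics/w5c.png

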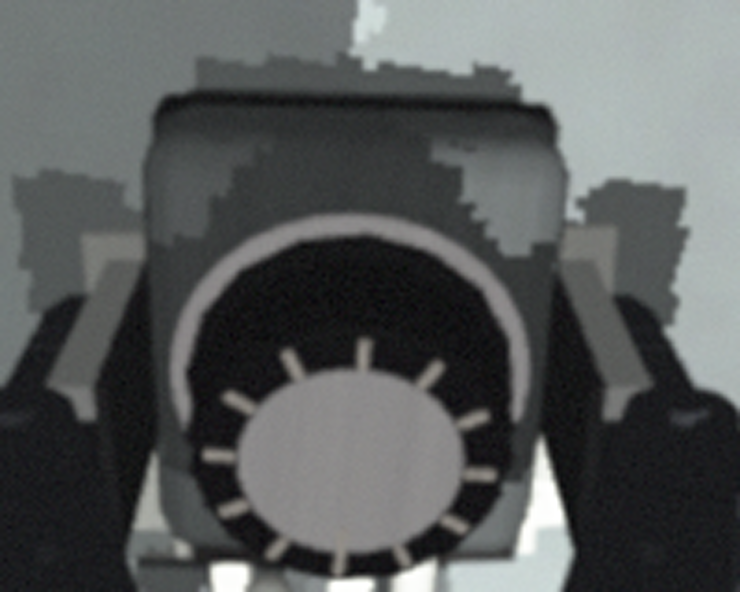

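The wrist crop shows the body held squarely between the pads, with the dial at crop (350,460); the shackle is hidden behind it. The force jumped to 21 N after about 21 mm, with only 0.6 mm moved over the last 3 mm commanded. That is a hard stop where full draw was expected. Next I ease forward, lift to 8 mm and bring the post into the gap.

```bash
python3 -m jog '[{"tx":-0.5,"ty":0,"tz":0,"rx":0,"ry":0,"rz":0},{"tx":-1,"ty":0,"tz":0,"rx":0,"ry":0,"rz":0},{"tx":-1.5,"ty":0,"tz":0,"rx":0,"ry":0,"rz":0},{"tx":-1.5,"ty":0,"tz":-0.3,"rx":0,"ry":0,"rz":0},{"tx":-1.5,"ty":0,"tz":-0.55,"rx":0,"ry":0,"rz":0},{"tx":-1.5,"ty":0,"tz":-0.55,"rx":0,"ry":0,"rz":0},{"tx":-1.5,"ty":0,"tz":-0.55,"rx":0,"ry":0,"rz":0}]' | head -3; python3 st.py
python3 -m jog '[{"tx":-0.4,"ty":0,"tz":0,"rx":0,"ry":0,"rz":0},{"tx":-0.8,"ty":0,"tz":0,"rx":0,"ry":0,"rz":0},{"tx":-1.2,"ty":0,"tz":0,"rx":0,"ry":0,"rz":0},{"tx":-1.6,"ty":0,"tz":0,"rx":0,"ry":0,"rz":0},{"tx":-1.6,"ty":0,"tz":0,"rx":0,"ry":0,"rz":0},{"tx":-1.6,"ty":0,"tz":0,"rx":0,"ry":0,"rz":0}]' | head -3; python3 st.py
```

```text
time_s: 14.95
position: [0.535, -0.0342, 0.1796]
orientation: [0.276, -3.129, 0.001]
q6 -0.239 tq [ 0.01  -0.002 -0.028] F [ 0.3  0.3 -3.1]
time_s: 15.45
position: [0.5513, -0.0311, 0.1793]
orientation: [0.277, -3.129, 0.0]
q6 -0.233 tq [ 0.017  0.073 -0.042] F [-0.  -0.9 -4.8]
```

```bash
python3 -m jog '[{"tx":-0.2,"ty":0,"tz":0,"rx":0,"ry":0,"rz":0},{"tx":-0.4,"ty":0,"tz":0,"rx":0,"ry":0,"rz":0},{"tx":-0.5,"ty":0,"tz":0,"rx":0,"ry":0,"rz":0},{"tx":-0.5,"ty":0,"tz":0,"rx":0,"ry":0,"rz":0}]' | head -3; python3 st.py
python3 -m jog '[{"tx":0,"ty":0.2,"tz":0,"rx":0,"ry":0,"rz":0},{"tx":0,"ty":0.4,"tz":0,"rx":0,"ry":0,"rz":0},{"tx":0,"ty":0.6,"tz":0,"rx":0,"ry":0,"rz":0},{"tx":0,"ty":0.7,"tz":0,"rx":0,"ry":0,"rz":0},{"tx":0,"ty":0.7,"tz":0,"rx":0,"ry":0,"rz":0}]' | head -3; python3 st.py
```

```text
time_s: 15.78
position: [0.5562, -0.0302, 0.1794]
orientation: [-0.277, 3.129, -0.0]
q6 -0.231 tq [-0.031  0.04  -0.005] F [ 0.5 -0.3 -4.1]
time_s: 16.2
position: [0.5546, -0.023, 0.1794]
orientation: [0.277, -3.129, -0.0]
q6 -0.218 tq [-0.071  0.004  0.009] F [ 0.  -0.4 -5.2]
```

```bash
python3 -m jog '[{"tx":0,"ty":0.3,"tz":0,"rx":0,"ry":0,"rz":0},{"tx":0,"ty":0.6,"tz":0,"rx":0,"ry":0,"rz":0},{"tx":0,"ty":0.8,"tz":0,"rx":0,"ry":0,"rz":0},{"tx":0,"ty":0.8,"tz":0,"rx":0,"ry":0,"rz":0}]' | head -3; python3 st.py
python3 -m jog '[{"tx":0,"ty":0.3,"tz":0,"rx":0,"ry":0,"rz":0},{"tx":0,"ty":0.6,"tz":0,"rx":0,"ry":0,"rz":0},{"tx":0,"ty":0.9,"tz":0,"rx":0,"ry":0,"rz":0},{"tx":0,"ty":1.1,"tz":0,"rx":0,"ry":0,"rz":0},{"tx":0,"ty":1.1,"tz":0,"rx":0,"ry":0,"rz":0}]' | head -3; python3 st.py
```

```text
time_s: 16.53
position: [0.5532, -0.015, 0.1794]
orientation: [0.277, -3.129, -0.0]
q6 -0.204 tq [-0.017  0.036 -0.029] F [ 0.2 -0.8 -4.5]
time_s: 16.95
position: [0.5513, -0.0041, 0.1794]
orientation: [0.277, -3.129, -0.0]
q6 -0.184 tq [-0.034 -0.034  0.004] F [ 0.3 -0.4 -4.5]
```

Slid 26 mm with no contact force, so the post is out through the gap. Now I lift, gently at first.

```bash
python3 -m jog '[{"tx":0,"ty":0,"tz":-0.4,"rx":0,"ry":0,"rz":0},{"tx":0,"ty":0,"tz":-0.9,"rx":0,"ry":0,"rz":0},{"tx":0,"ty":0,"tz":-1.4,"rx":0,"ry":0,"rz":0},{"tx":0,"ty":0,"tz":-2,"rx":0,"ry":0,"rz":0},{"tx":0,"ty":0,"tz":-2.6,"rx":0,"ry":0,"rz":0}]' | head -3; python3 st.py
python3 -m jog '[{"tx":0,"ty":0,"tz":-1.5,"rx":0,"ry":0,"rz":0},{"tx":0,"ty":0,"tz":-3,"rx":0,"ry":0,"rz":0},{"tx":0,"ty":0,"tz":-5,"rx":0,"ry":0,"rz":0},{"tx":0,"ty":0,"tz":-7,"rx":0,"ry":0,"rz":0},{"tx":0,"ty":0,"tz":-9,"rx":0,"ry":0,"rz":0},{"tx":0,"ty":0,"tz":-10.5,"rx":0,"ry":0,"rz":0},{"tx":0,"ty":0,"tz":-11.5,"rx":0,"ry":0,"rz":0},{"tx":0,"ty":0,"tz":-12,"rx":0,"ry":0,"rz":0}]' | head -3
python3 -m jog '[{"tx":0,"ty":0,"tz":0,"rx":0,"ry":0,"rz":0},{"tx":0,"ty":0,"tz":0,"rx":0,"ry":0,"rz":0},{"tx":0,"ty":0,"tz":0,"rx":0,"ry":0,"rz":0},{"tx":0,"ty":0,"tz":0,"rx":0,"ry":0,"rz":0}]'; python3 st.py
python3 - <<'E'
from h import *
o=observe();p=o['position'];m=camera_model('scene')
B=p-[0,0,.07];u,v=map(int,proj(m,B));print(u,v)
im=snapshot('scene')[:,:,::-1];a=im[max(v-50,0):v+100,u-75:u+75]
cv2.imwrite('pics/s6.png',cv2.resize(a,None,fx=4,fy=4,interpolation=2))
a=np.radians(9.8);X=np.array([np.cos(a),np.sin(a),0])
for e in (34.5,46.5): print(e,(np.array(proj(m,B+X*(31+e)/1000))-[u-75,v-50])*4)
print('face',(np.array(proj(m,B+X*.031))-[u-75,v-50])*4)
E
```

```text
time_s: 17.37
position: [0.5516, -0.0047, 0.2063]
orientation: [-0.276, 3.129, -0.0]
q6 -0.185 tq [-0.01   0.069  0.016] F [-0.2  0.1 -4.5]
time_s: 18.03
position: [0.552, -0.0047, 0.3275]
orientation: [-0.276, 3.127, -0.0]
time_s: 18.37
position: [0.5508, -0.0046, 0.3242]
orientation: [0.276, -3.127, -0.0]
ft_force: [-0.9, -0.9, -4.5]
grip_width: 0.0503
grip_force: 75.8
q6 -0.185 tq [-0.018  0.03   0.04 ] F [-0.9 -0.9 -4.5]
300 154
34.5 [376.57650186 262.4961099 ]
46.5 [391.3280471  274.24374125]
face [335.91595246 230.1154245 ]
```

View pics/s6.png

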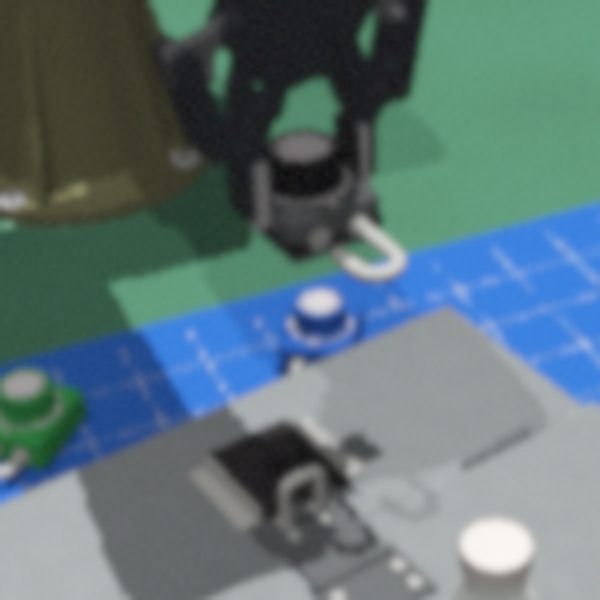

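The scene crop shows the lock held level with its dial up at (305,160). The shackle at (375,260) is drawn, with its free foot at (345,255) clear of the hole at (318,238), and the staple at (300,490) is empty.

```bash
python3 -c "
from station import hand_in;print(hand_in())"
```

```text
the job is handed in; nothing more can be done
None
```

The job is handed in at about 18 s: the dial stopped dead about 90° clockwise, the shackle was drawn open, and the unhooked lock is held level with its dial up, about 15 cm above where it lay. I did not touch the jar, figure or brush.

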